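# Sort the bench things into tray, tray and tin

### The arm

A 6-joint arm with a two-finger parallel gripper is mounted at the origin on a cart in front of the work surface, level with it; the furniture and walls round the work are solid. World frame = base frame: x ahead of the robot, y to its left, z up, the work surface at z = 0. Lengths are in m, angles in rad, forces in N, time in s.
With the tool pointing down it reaches from about 0.3 to 0.875 m from the base axis. Payload 6.4 kg.
Tool frame: the origin (TCP) lies at the centre of the arm's flange, where the gripper is bolted on; the fingertips stand 173 mm ahead of it and the grasp point (between the pads) lies ctrl.grip_point_offset ahead of it (ctrl.grip_point_offset is the distance from the TCP to the grasp point, in m); z points along the fingers, y is the direction in which the jaws open and shut (so a half turn about z gives the same grasp; the last joint's range is limited). The gripper opens to 85 mm and grips with 20 to 120 N. Pads are 22 mm wide; open, the fingers measure 114 mm over their backs; the gripper's body (76 mm by 85 mm) begins 54 mm behind the grasp point. The pads swing forward as they close: fully open they stand 13 mm farther back than shut.
Start: joints at [1.058, 0.181, 1.607, -0, 1.354, -0.206], TCP at [0.174, 0.548, 0.405] pointing down, gripper open.
Joint ranges: [-2.99, 2.99], [-0.89, 2.07], [0.3, 2.58], [-1.14, 4.28], [0, 2.63], [-3.12, 3.12]. Speed limits (rad/s): [2.57, 2.57, 3.01, 3.14, 3.14, 3.14].

### API

Orientations are given as a unit quaternion [w, x, y, z].
In Python, from bench import ctrl, cams, boxes_of, landmark_of gives the robot as it stands.
- The arm moves only by the shell command python3 -m handwheel 'ROWS'. ROWS is JSON, a list of rows, each an object with "offset": the shift along the tool's x, y, z in m, a list of three; "spin": the turn about the tool's z in degrees; "grip": the opening, from 0 (shut) to 1 (fully open). A call has 1 to 20 rows; each row is the pose to reach, as a shift and turn from the pose commanded when the call began, along the tool's axes at that moment; what a row does not reach only later rows make up. A row lasts 1/8 s, in which the tool goes at most 62.5 mm and 10.7 degrees, less where a joint would pass 70% of its speed; a pose out of reach is approached as far as the arm can. A call with a gripper value outside its range is refused whole. The fingers move at their own pace and stop on an object; the grip force is fixed at half the most. Time passes only in rows, so rows that repeat a pose let the fingers close. It gives the time, the measured TCP pose, the force and the opening at its end, in the units of the state.
- ctrl.get_obs(): the state, without advancing time (a new reading comes with each control period).
- cams.camera(name): name is "side" or "top" or "wrist"; returns a dict with "color" (400x640x3 uint8, red, green, blue), "camera_matrix" (3x3 intrinsics, pixels), "view" (4x4, takes a point from world to camera coordinates); the wrist camera has in their place "tool_from_camera" (4x4, takes a point from camera to tool coordinates, whose origin is the TCP and whose axes are the flange's). Camera axes: x right, y up, looking along -z (the intrinsics and any distortion apply to the point x, -y, -z); pixel columns grow to the right and rows downward; lengths in m; the calibration is good to about 2 mm. A picture is of the moment at which its call begins: read the wrist's pose just before it. There is no depth.
- ctrl.hand_in(): hands the job in, once; it reports no verdict.
Trained networks look in a picture, given as the dict that the camera call returned (one of the last four; its "shot" number tells which), for a name from the list of things; names that differ only in an ending like _2 or _b are one class to them, and where a whole thing is asked for, a point or a joint stands for the part that bears it (a point fixed in the world has none). Each returns a list of dicts, best first, with "confidence" (0 to 1); they miss things now and then, are a little off and sometimes report something else, mostly with a low value. They report only what shows in the picture. A call takes as long as a camera call.
- boxes_of(picture, thing): "uv" ([column, row] in pixels, amid what is visible of it).
- landmark_of(picture, thing): "uv" ([column, row] in pixels: a listed point, or the origin of a listed thing).
The state is a dict: "time_s": time; "q": joint angles; "dq": joint speeds; "joint_efforts": joint torques, N m; "eef_pos": TCP position; "eef_rot": TCP orientation; "wrist_force": force on the tool from outside, world axes, zero at the start; "torque": the same for the moment, N m; "opening": opening from 0.0 (shut) to 1.0 (fully open).
Only numpy, scipy, OpenCV 4.12 (cv2) and the standard library are available. Lean on these libraries where they do the work, as an engineer would, in place of code of your own. Each camera call takes 0.05 s, during which the arm holds its last target.

### The job

Clear the front of the bench by sorting: stand the green-capped white bottle and the big brown bottle upright in the yellow bottle tray, one in each bay, and lay the stapler and the marker flat in the blue tray. Stand the small brown bottle upright in the round metal tin: the depth of its foam pad is unknown, so lower the bottle until it rests on the pad and do not let it drop. Leave the white timer where it lies.

Things in the scene. Friction and masses are not known exactly. Their poses are not given: they have to be found in the camera images.
- green_bottle: Loose white plastic bottle with a green screw cap and a green band, 52 mm in diameter, 82 mm tall (body straight up to about 55 mm, shoulder to 70 mm, cap 29 mm in diameter from 71 mm). About 0.09 kg. Stands upright. Origin: centre of its underside, z up.
- brown_bottle: Loose big brown bottle with a black screw cap, 62 mm in diameter, 135 mm tall (body straight up to about 85 mm, shoulder to 116 mm, cap 35 mm in diameter from 116 mm). About 0.25 kg. Stands upright; grasp it at 80 to 95 mm height or by the cap, so that the gripper clears its top. Origin: centre of its underside, z up.
- small_bottle: Loose small brown bottle with a white screw cap and a purple band, 34 mm in diameter, 64 mm tall (body straight up to about 45 mm, shoulder to 55 mm, cap 19 mm in diameter from 55 mm). About 0.04 kg. Stands upright. Origin: centre of its underside, z up.
- stapler: Loose stapler, red above and black below, lying as in use, 34 mm wide (x) x 136 mm long (y) x 42 mm high; the red upper arm is 28 mm wide, between 22 and 42 mm height. About 0.19 kg. Origin: centre of its underside; y along its length, z up. Grasp it across its width near the middle.
- marker: Loose marker pen, white with a black cap, lying flat, 17 mm wide (x) x 135 mm long (y) x 16 mm high. About 0.02 kg. Origin: centre of its underside; y along its length, z up at the start. Grasp it across its width near the middle.
- timer: White square lab timer with grey and red buttons, lying flat, 62 x 62 x 19 mm. Loose, and not to be moved. Origin: centre of its underside.
- bottle_tray: Fixed yellow open tray with grey bay floors and a 30 mm high rim, 96 mm (x) x 172 mm (y) outside, walls 4 mm, floor 4 mm thick. A 24 mm high, 4 mm thick divider along its x splits it into two equal bays, 88 x 80 mm inside, whose centres lie 42 mm from the origin along +y and -y. Each bay takes one of the two bottles, either one. Origin: centre of its underside, on the bench; its yaw varies a little.
- desk_tray: Fixed blue tray with a dark mat, 126 (x) x 168 (y) mm outside, 118 x 160 mm inside, rim 14 mm high, floor 4 to 5.5 mm above the bench. Stapler and marker fit side by side along its y, e.g. 30 mm from the origin along +x and -x; open the fingers only part way there. A 0.1 m high computer may stand 105 to 125 mm behind (+x) the origin: keep the gripper off it. Origin: centre of its underside; yaw varies.
- tin: Fixed round open metal tin, 103 mm in diameter over its rim beads, 94 mm inside, 55 mm high. Inside lies a grey foam pad whose firm level top is somewhere between 25 and 45 mm above the bench, different each time. Origin: centre of its underside, on the bench.

How it is judged:
By the outcome, as a careful person would: the job done as asked, in the order asked, and still so for the second after the job is handed in, with the robot touching nothing.
It also fails if it takes over 118 s, if anything falls off the work surface, if the arm or the gripper's body presses on something with over 40 N, if the wrist force passes 120 N, or if a joint passes its speed limit or range.

## Working session

There is one attempt and no reset: what is moved stays moved. The work goes in short steps, Python scripts to look and compute and a shell command to move; the robot and the scene stay as the last step left them, time stands still between calls to the robot, and variables do not carry over. Pictures are saved under pics/ and viewed, and the job is handed in when it is done.

```bash
ls; mkdir -p pics
python3 - <<'E'
from bench import ctrl, cams, boxes_of, landmark_of
import cv2
o=ctrl.get_obs(); print({k:(v if not hasattr(v,'round') else v) for k,v in o.items()}, ctrl.grip_point_offset)
for n in ['side','top','wrist']:
    p=cams.camera(n); cv2.imwrite(f'pics/{n}0.png',p['color'][:,:,::-1])
    print(n,p.keys(),p['camera_matrix'],p.get('view'),p.get('tool_from_camera'))
    for t in ['green_bottle','brown_bottle','small_bottle','stapler','marker','timer','bottle_tray','desk_tray','tin']:
        print(t,[(b['uv'],b['confidence']) for b in boxes_of(p,t)[:2]],[(b['uv'],b['confidence']) for b in landmark_of(p,t)[:2]])
E
```

```text
pics
{'time_s': 0.0, 'q': array([ 1.05769025e+00,  1.81533571e-01,  1.60802041e+00,  4.34033944e-05,
        1.35377540e+00, -2.06305521e-01]), 'dq': array([-2.27573214e-04,  4.14000356e-05, -6.69067850e-04, -5.30070604e-04,
        9.82151303e-04, -9.32281000e-04]), 'joint_efforts': array([ 9.75542862e-04, -4.44858885e+01, -3.51342416e+01, -6.05527498e-05,
        8.91164644e-03, -1.69220652e-05]), 'eef_pos': array([0.17350851, 0.54792989, 0.40378209]), 'eef_rot': array([-3.25496074e-04,  1.52803937e-01,  9.88256142e-01, -8.05331784e-04]), 'wrist_force': array([ 0.09419205, -0.25495401,  0.27020971]), 'torque': array([ 0.02919715, -0.01023246,  0.00735343]), 'opening': 0.997268165715691} 0.1547
side dict_keys(['color', 'camera_matrix', 'view', 'shot']) [[474.16962362   0.         311.31234296]
 [  0.         474.16962362 201.22590635]
 [  0.           0.           1.        ]] [[ 0.86725903 -0.49778354 -0.00856283 -0.43955336]
 [ 0.31243727  0.53078927  0.7878107  -0.20222767]
 [-0.38761414 -0.68591129  0.61585792 -1.18632572]
 [ 0.          0.          0.          1.        ]] None
[... 1627 characters left out ...]
[411.5, 216.9], 0.65)]
wrist dict_keys(['color', 'camera_matrix', 'tool_from_camera', 'shot']) [[291.49114393   0.         320.18353429]
 [  0.         291.49114393 201.18422531]
 [  0.           0.           1.        ]] None [[-1.77361947e-03  9.60642899e-01  2.77780624e-01  7.07305376e-02]
 [ 9.99998312e-01  1.57079055e-03  9.52721935e-04  8.91571343e-04]
 [ 4.78890383e-04  2.77781845e-01 -9.60644064e-01  3.09936742e-02]
 [ 0.00000000e+00  0.00000000e+00  0.00000000e+00  1.00000000e+00]]
green_bottle [] []
brown_bottle [([156.4, 392.4], 0.76)] [([171.4, 384.4], 0.9)]
small_bottle [] []
stapler [] []
marker [] []
timer [([158.2, 388.8], 0.37)] []
bottle_tray [] []
desk_tray [] []
tin [] []
```

View pics/side0.png

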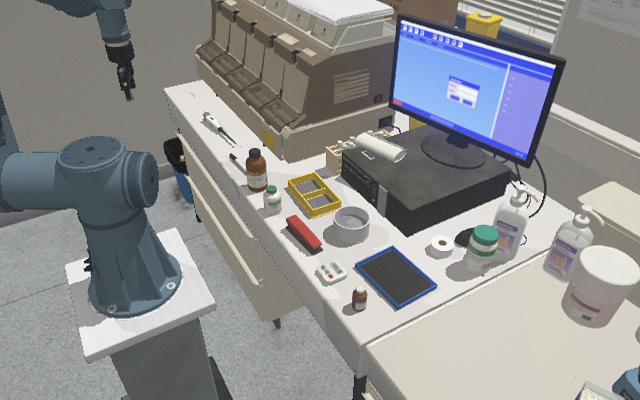

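View pics/top0.png

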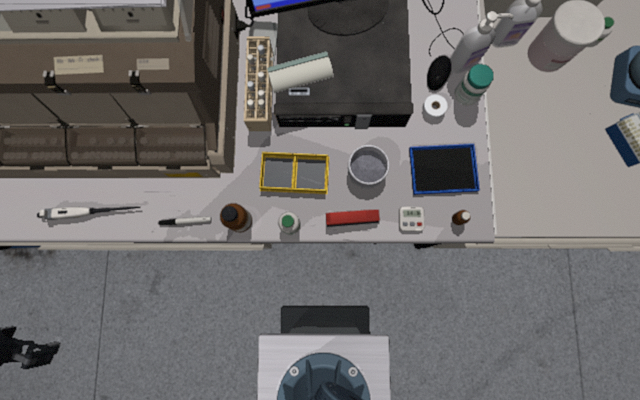

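View pics/wrist0.png

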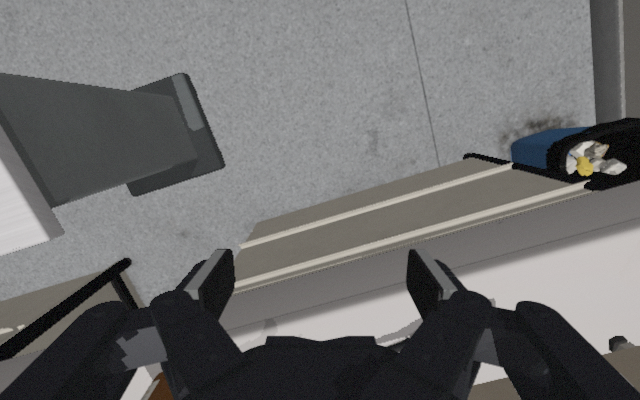

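The top view shows, along the front edge, the marker at (185,221), brown bottle (234,217), green bottle (289,222), stapler (352,217), timer (411,219) and small bottle (461,217). Behind them are the bottle tray (295,173), tin (368,165) and blue tray (444,168), with the computer close behind.

```bash
cat > h.py <<'E'
import numpy as np, cv2
from bench import ctrl, cams, boxes_of, landmark_of
from scipy.spatial.transform import Rotation as R
def pose():
    o=ctrl.get_obs(); q=o['eef_rot']; T=np.eye(4); T[:3,:3]=R.from_quat([q[1],q[2],q[3],q[0]]).as_matrix(); T[:3,3]=o['eef_pos']; return T
def cw(p,T=None):
    return np.linalg.inv(p['view']) if 'view' in p else T@p['tool_from_camera']
def unproj(p,uv,z,T=None):
    C=cw(p,T);K=p['camera_matrix']
    d=np.array([(uv[0]-K[0,2])/K[0,0],-(uv[1]-K[1,2])/K[1,1],-1.]); d=C[:3,:3]@d; c=C[:3,3]
    return c+d*(z-c[2])/d[2]
def proj(p,X,T=None):
    C=np.linalg.inv(cw(p,T)); v=C[:3,:3]@np.asarray(X)+C[:3,3]; K=p['camera_matrix']
    return np.array([K[0,2]+K[0,0]*v[0]/-v[2],K[1,2]-K[1,1]*v[1]/-v[2]])
def go(g,yaw_axis_deg=None,ref=None):
    """g: desired grasp point world xyz; yaw of tool y axis (deg, mod 180) -> offset in tool axes, spin"""
    T=pose(); P=np.array(g)+[0,0,ctrl.grip_point_offset]
    off=T[:3,:3].T@(P-T[:3,3])
    y=T[:3,1]; cur=np.degrees(np.arctan2(y[1],y[0])); s=None
    if yaw_axis_deg is not None:
        s=-((yaw_axis_deg-cur+90)%180-90)
    print('off',off.round(4),'spin',s,'cur yaw y',cur.round(1),'q6',ctrl.get_obs()['q'][5].round(2),'t',ctrl.get_obs()['time_s'])
E
python3 - <<'E'
from h import *
p=cams.camera('top'); im=p['color'][:,:,::-1]
c=im[130:250,140:500]; cv2.imwrite('pics/topc0.png',cv2.resize(c[:,:190],None,fx=4,fy=4,interpolation=cv2.INTER_CUBIC)); cv2.imwrite('pics/topc1.png',cv2.resize(c[:,170:],None,fx=4,fy=4,interpolation=cv2.INTER_CUBIC))
s=cams.camera('side'); 
cv2.imwrite('pics/sidec0.png',cv2.resize(s['color'][140:320,220:440,::-1],None,fx=3.3,fy=3.3,interpolation=cv2.INTER_CUBIC))
for n,z,uv in [('green',.041,(286.7,220.5)),('brown',.0675,(237.3,219.1)),('small',.032,(461.2,217.9)),('stapler',.042,(352.9,219.4)),('marker',.008,(186.5,218.4)),('timer',.01,(411,216)),('btray',.0,(295.7,173.3)),('dtray',0,(443,165)),('tin',.055,(367,164))]: print(n,unproj(p,uv,z).round(3))
E
```

```text
green [0.427 0.09  0.041]
brown [0.427 0.208 0.068]
small [ 0.435 -0.342  0.032]
stapler [ 0.43  -0.073  0.042]
marker [0.437 0.352 0.008]
timer [ 0.443 -0.223  0.01 ]
btray [0.557 0.073 0.   ]
dtray [ 0.579 -0.313  0.   ]
tin [ 0.568 -0.109  0.055]
```

View pics/topc0.png

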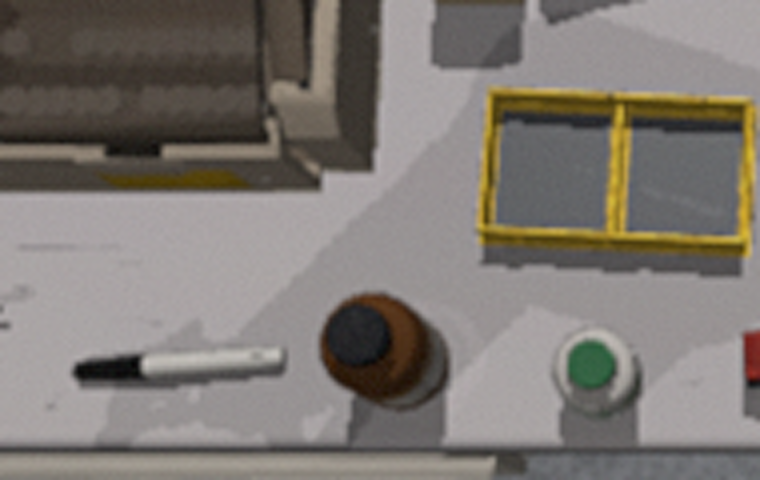

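View pics/topc1.png

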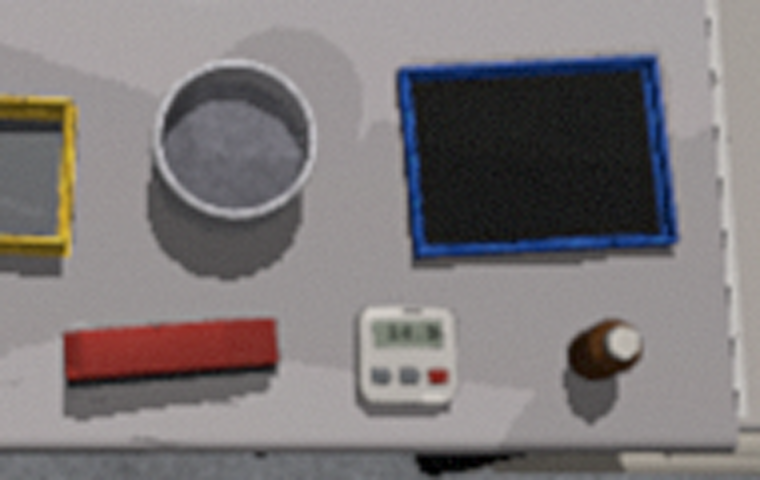

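View pics/sidec0.png

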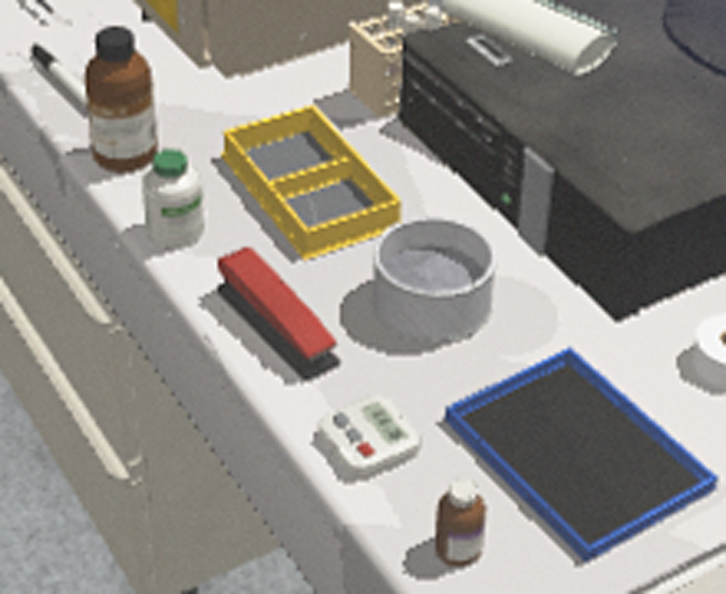

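Run:
```python
from h import *
p=cams.camera('top'); s=cams.camera('side')
print('campos',cw(p)[:3,3].round(3),cw(s)[:3,3].round(3))
def c(x,y,o,z): 
    return unproj(p,((x+.5)/4-.5+140+o,(y+.5)/4-.5+130),z)
a={'green':c(591,364,0,.082),'brown':c(359,335,0,.135),'small':c(623,341,170,.064),'tin':c(235.5,140,170,.055)}
for k,v in a.items(): print(k,v.round(4))
def S(x,y,z): return unproj(s,((x+.5)/3.3-.5+220,(y+.5)/3.3-.5+140),z)
print('side green',S(171,160,.082).round(4),'brown',S(116,38,.135).round(4),'small',S(463,489,.064).round(4))
q=np.array([c(x,y,0,.03) for x,y in [(490,90),(752,100),(749,253),(481,242)]]);print('bt',q.round(3).tolist(),q.mean(0))
d=q[0]+q[3]-q[1]-q[2];print('yaw',np.degrees(np.arctan2(d[1],d[0]))-90)
q=np.array([c(x,y,170,.014) for x,y in [(399,69),(655,57),(677,241),(416,256)]]);print('dt',q.round(3).tolist(),q.mean(0))
d=q[0]+q[3]-q[1]-q[2];print('yaw',np.degrees(np.arctan2(d[1],d[0]))-90)
m=np.array([c(75,370,0,.008),c(285,357,0,.008)]);print('marker',m.mean(0),m[0]-m[1],np.linalg.norm(m[0]-m[1]))
m=np.array([c(x,y,170,.042) for x,y in [(65,335),(276,322),(277,362),(67,381)]]);print('st',m.round(3).tolist(),m.mean(0))
d=m[0]+m[3]-m[1]-m[2];print('yaw',np.degrees(np.arctan2(d[1],d[0]))-90)
go((.427,.09,.2),0)
```

```text
campos [ 0.3   -0.008  1.058] [-0.015 -0.925  0.886]
green [0.4219 0.0847 0.082 ]
brown [0.4317 0.2114 0.135 ]
small [ 0.4384 -0.3421  0.064 ]
tin [ 0.566  -0.1131  0.055 ]
side green [0.4228 0.0809 0.082 ] brown [0.4328 0.2069 0.135 ] small [ 0.438  -0.3438  0.064 ]
bt [[0.607, 0.158, 0.03], [0.599, -0.011, 0.03], [0.499, -0.009, 0.03], [0.506, 0.161, 0.03]] [0.55288081 0.07466486 0.03      ]
yaw -2.4381379579154867
dt [[0.624, -0.225, 0.014], [0.632, -0.391, 0.014], [0.51, -0.397, 0.014], [0.5, -0.231, 0.014]] [ 0.56653623 -0.31089232  0.014     ]
yaw 2.95915600718412
marker [0.43128038 0.35668312 0.008     ] [-0.00851485  0.13556269  0.        ] 0.1358298434861937
st [[0.445, -0.007, 0.042], [0.453, -0.137, 0.042], [0.428, -0.137, 0.042], [0.416, -0.008, 0.042]] [ 0.43577892 -0.07228459  0.042     ]
yaw 4.4114582057940765
off [-0.3799 -0.3602  0.05  ] spin 72.41980182764536 cur yaw y 72.4 q6 -0.21 t 3.05
```

Run:
```python
from h import *
go((.4222,.083,.19),0)
```

```text
off [-0.3774 -0.3684  0.06  ] spin 72.41980182764536 cur yaw y 72.4 q6 -0.21 t 3.05
```

```bash
python3 -m handwheel '[{"offset":[-0.06,-0.06,0],"spin":10,"grip":1},{"offset":[-0.1,-0.1,0],"spin":20,"grip":1},{"offset":[-0.14,-0.14,0],"spin":30,"grip":1},{"offset":[-0.18,-0.18,0.01],"spin":40,"grip":1},{"offset":[-0.22,-0.22,0.02],"spin":50,"grip":1},{"offset":[-0.26,-0.26,0.03],"spin":60,"grip":1},{"offset":[-0.3,-0.3,0.04],"spin":70,"grip":1},{"offset":[-0.34,-0.33,0.05],"spin":72.4,"grip":1},{"offset":[-0.377,-0.368,0.06],"spin":72.4,"grip":1},{"offset":[-0.377,-0.368,0.06],"spin":72.4,"grip":1},{"offset":[-0.377,-0.368,0.06],"spin":72.4,"grip":1},{"offset":[-0.377,-0.368,0.06],"spin":72.4,"grip":1},{"offset":[-0.377,-0.368,0.06],"spin":72.4,"grip":1}]'
python3 - <<'E'
from h import *
T=pose(); p=cams.camera('wrist'); im=p['color'][:,:,::-1].copy()
for X in [(.4222,.083,.082),(.432,.209,.135),(.5548,.1167,.004),(.551,.0327,.004),(.438,-.072,.042),(.566,-.113,.055)]:
    u=proj(p,X,T); print(X,u.round(1)); cv2.drawMarker(im,tuple(int(v) for v in u),(255,0,255),0,8)
cv2.imwrite('pics/w1.png',im); go((.4222,.083,.047),0)
E
```

```text
time_s: 4.68
eef_pos: [0.4215, 0.0845, 0.3449]
eef_rot: [0.0, 0.706, 0.708, 0.0]
wrist_force: [-0.2, 0.3, -0.5]
opening: 0.998
(0.4222, 0.083, 0.082) [320.9 207.9]
(0.432, 0.209, 0.135) [339.7  14.4]
(0.5548, 0.1167, 0.004) [446.  155.5]
(0.551, 0.0327, 0.004) [433.7 229.5]
(0.438, -0.072, 0.042) [334.8 329.9]
(0.566, -0.113, 0.055) [450.1 369.1]
off [-0.0014  0.0005  0.1432] spin 0.13185178089293004 cur yaw y 0.1 q6 -0.08 t 4.725
```

View pics/w1.png

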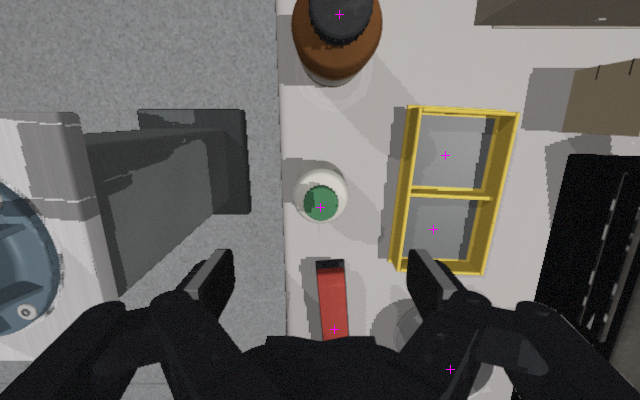

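The predicted cap marker sits about 4 mm from the cap centre (321,203), so I take y≈0.086. The bays match their markers within about 5 mm.

```bash
python3 -m handwheel '[{"offset":[0.0015,0.0,0.05],"spin":0,"grip":1},{"offset":[0.0015,0.0,0.09],"spin":0,"grip":1},{"offset":[0.0015,0.0,0.12],"spin":0,"grip":1},{"offset":[0.0015,0.0,0.143],"spin":0,"grip":1},{"offset":[0.0015,0.0,0.143],"spin":0,"grip":1},{"offset":[0.0015,0.0,0.143],"spin":0,"grip":0.4},{"offset":[0.0015,0.0,0.143],"spin":0,"grip":0.4},{"offset":[0.0015,0.0,0.143],"spin":0,"grip":0.4},{"offset":[0.0015,0.0,0.143],"spin":0,"grip":0.4},{"offset":[0.0015,0.0,0.143],"spin":0,"grip":0.4}]'
python3 - <<'E'
from h import *
print(ctrl.get_obs()['opening'],ctrl.get_obs()['wrist_force']); go((.551,.0327,.051),-2.4)
p=cams.camera('wrist');cv2.imwrite('pics/w2.png',p['color'][:,:,::-1])
E
```

```text
time_s: 5.98
eef_pos: [0.4226, 0.085, 0.2033]
eef_rot: [0.001, 0.707, 0.707, 0.001]
wrist_force: [-1.7, 1.0, 7.8]
opening: 0.568
0.5678598439983439 [-1.69720519  1.00276121  7.81643094]
off [-0.0524  0.1284 -0.0021] spin 2.430875238864715 cur yaw y 0.0 q6 -0.08 t 5.975
```

View pics/w2.png

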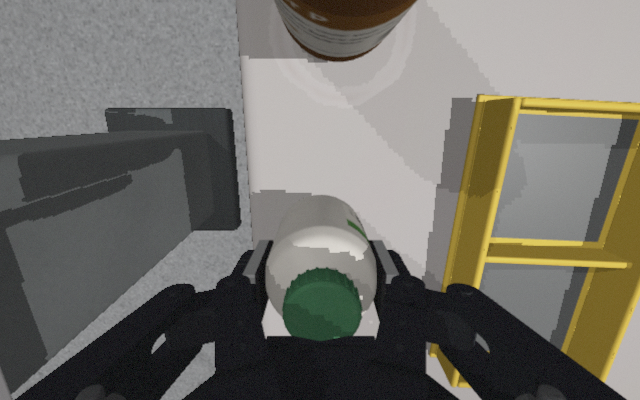

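The green bottle is held upright between the pads, with its cap at (322,308). Next I lift it and carry it to the near-right bay.

```bash
python3 -m handwheel '[{"offset":[0,0,-0.04],"spin":0,"grip":0.4},{"offset":[0,0,-0.08],"spin":0,"grip":0.4},{"offset":[-0.02,0.04,-0.08],"spin":1,"grip":0.4},{"offset":[-0.04,0.08,-0.08],"spin":2.4,"grip":0.4},{"offset":[-0.052,0.11,-0.08],"spin":2.4,"grip":0.4},{"offset":[-0.052,0.128,-0.08],"spin":2.4,"grip":0.4},{"offset":[-0.052,0.128,-0.08],"spin":2.4,"grip":0.4},{"offset":[-0.052,0.128,-0.05],"spin":2.4,"grip":0.4},{"offset":[-0.052,0.128,-0.03],"spin":2.4,"grip":0.4},{"offset":[-0.052,0.128,-0.015],"spin":2.4,"grip":0.4}]'
python3 - <<'E'
from h import *
p=cams.camera('wrist');cv2.imwrite('pics/w3.png',p['color'][:,:,::-1])
p=cams.camera('side');cv2.imwrite('pics/s3.png',cv2.resize(p['color'][140:320,220:440,::-1],None,fx=3.3,fy=3.3))
go((.551,.0327,.051),-2.4)
E
```

```text
time_s: 7.28
eef_pos: [0.549, 0.0334, 0.2161]
eef_rot: [-0.0, 0.721, 0.692, -0.0]
wrist_force: [-0.2, 0.1, -0.8]
opening: 0.571
off [-0.0006  0.0024  0.0096] spin 0.03661490583128568 cur yaw y -2.4 q6 -0.11 t 7.375
```

View pics/w3.png

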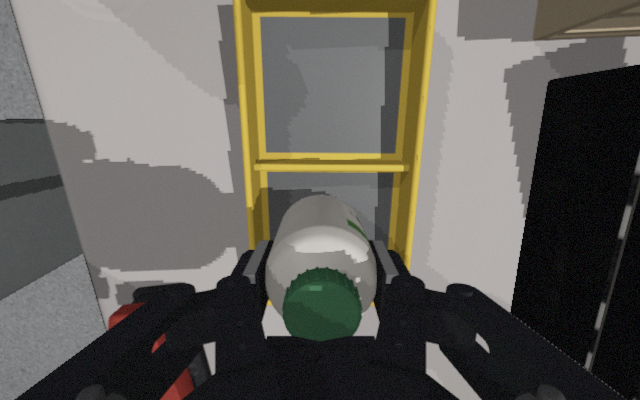

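View pics/s3.png

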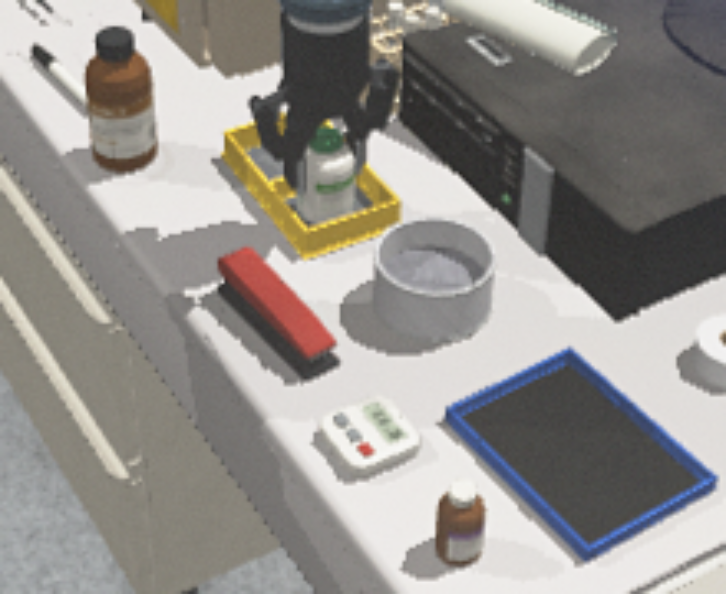

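```bash
python3 -m handwheel '[{"offset":[0,0.001,0.005],"spin":0,"grip":0.4},{"offset":[0,0.001,0.0085],"spin":0,"grip":0.4},{"offset":[0,0.001,0.0085],"spin":0,"grip":0.4},{"offset":[0,0.001,0.0085],"spin":0,"grip":0.7},{"offset":[0,0.001,0.0085],"spin":0,"grip":0.85},{"offset":[0,0.001,0.0085],"spin":0,"grip":0.85},{"offset":[0,0.001,-0.02],"spin":0,"grip":0.85},{"offset":[0,0.001,-0.07],"spin":0,"grip":1},{"offset":[0,0.001,-0.12],"spin":0,"grip":1},{"offset":[0,0.001,-0.14],"spin":0,"grip":1},{"offset":[0,0.001,-0.14],"spin":0,"grip":1}]'
python3 - <<'E'
from h import *
T=pose();p=cams.camera('wrist');im=p['color'][:,:,::-1].copy()
for X in [(.4222,.083,.082),(.432,.209,.135),(.5548,.1167,.004),(.551,.0327,.004)]:
    u=proj(p,X,T); print(X,u.round(1)); cv2.drawMarker(im,tuple(int(v) for v in u),(255,0,255),0,8)
cv2.imwrite('pics/w4.png',im)
go((.432,.209,.21),-2.4)
E
```

```text
time_s: 8.75
eef_pos: [0.5515, 0.0329, 0.3588]
eef_rot: [0.002, 0.722, 0.692, 0.001]
wrist_force: [0.4, -0.5, -0.8]
opening: 1.001
(0.4222, 0.083, 0.082) [161.3 150.3]
(0.432, 0.209, 0.135) [ 82.6 -75.5]
(0.5548, 0.1167, 0.004) [318.5 104.4]
(0.551, 0.0327, 0.004) [318.5 182.4]
off [ 0.1709 -0.1261 -0.008 ] spin 0.02209577994953804 cur yaw y -2.4 q6 -0.11 t 8.8
```

View pics/w4.png

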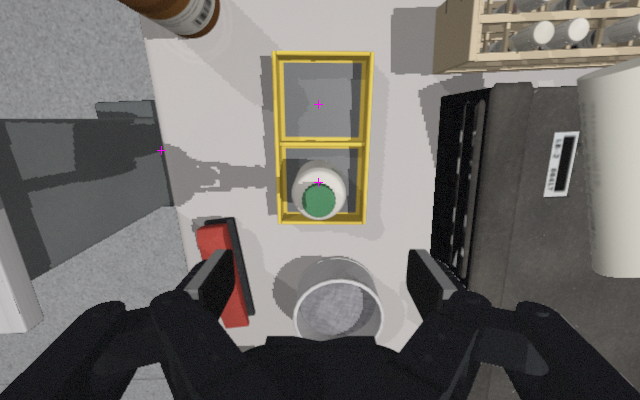

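The green bottle stands upright in the lower bay, with its cap at (319,200). The upper bay centre matches my marker at (318,104). The brown bottle is next.

```bash
python3 -m handwheel '[{"offset":[0.04,-0.03,-0.008],"spin":0,"grip":1},{"offset":[0.08,-0.06,-0.008],"spin":0,"grip":1},{"offset":[0.12,-0.09,-0.008],"spin":0,"grip":1},{"offset":[0.15,-0.11,-0.008],"spin":0,"grip":1},{"offset":[0.171,-0.126,-0.008],"spin":0,"grip":1},{"offset":[0.171,-0.126,-0.008],"spin":0,"grip":1},{"offset":[0.171,-0.126,-0.008],"spin":0,"grip":1}]'
python3 - <<'E'
from h import *
T=pose();p=cams.camera('wrist');im=p['color'][:,:,::-1].copy()
for X in [(.4222,.083,.082),(.432,.209,.135),(.4313,.3567,.008),(.5548,.1167,.004),(.551,.0327,.004)]:
    u=proj(p,X,T); print(X,u.round(1)); cv2.drawMarker(im,tuple(int(v) for v in u),(255,0,255),0,8)
cv2.imwrite('pics/w5.png',im)
go((.432,.209,.087),-2.4)
E
```

```text
time_s: 9.68
eef_pos: [0.4322, 0.2087, 0.3637]
eef_rot: [-0.0, 0.722, 0.692, -0.001]
wrist_force: [0.3, -0.8, 0.4]
opening: 0.999
(0.4222, 0.083, 0.082) [316.2 319.1]
(0.432, 0.209, 0.135) [320.5 219.4]
(0.4313, 0.3567, 0.008) [313.5  36.6]
(0.5548, 0.1167, 0.004) [423.3 249.9]
(0.551, 0.0327, 0.004) [416.8 308.4]
off [ 0.0006 -0.0004  0.1222] spin -0.014348149251958375 cur yaw y -2.4 q6 0.24 t 9.725
```

View pics/w5.png

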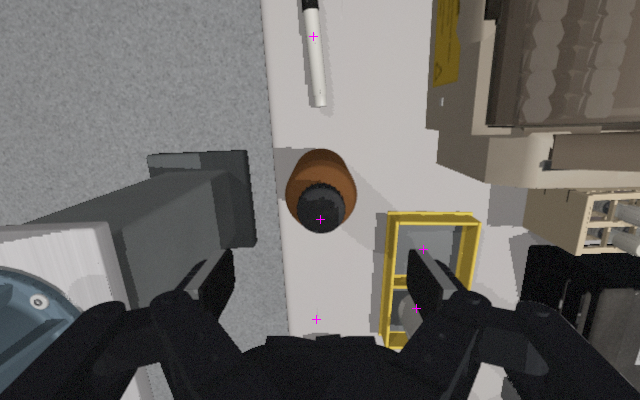

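```bash
python3 -m handwheel '[{"offset":[0.004,0,0.04],"spin":0,"grip":1},{"offset":[0.004,0,0.08],"spin":0,"grip":1},{"offset":[0.004,0,0.105],"spin":0,"grip":1},{"offset":[0.004,0,0.122],"spin":0,"grip":1},{"offset":[0.004,0,0.122],"spin":0,"grip":1},{"offset":[0.004,0,0.122],"spin":0,"grip":0.4},{"offset":[0.004,0,0.122],"spin":0,"grip":0.4},{"offset":[0.004,0,0.122],"spin":0,"grip":0.4},{"offset":[0.004,0,0.122],"spin":0,"grip":0.4}]'
python3 - <<'E'
from h import *
p=cams.camera('wrist');cv2.imwrite('pics/w6.png',p['color'][:,:,::-1])
go((.5548,.1167,.091),-2.4)
E
```

```text
time_s: 10.85
eef_pos: [0.4329, 0.2131, 0.2442]
eef_rot: [0.001, 0.722, 0.692, 0.001]
wrist_force: [-1.8, -0.4, 4.9]
opening: 0.692
off [-0.0913  0.1258 -0.0013] spin 0.026009109732655133 cur yaw y -2.4 q6 0.25 t 10.9
```

View pics/w6.png

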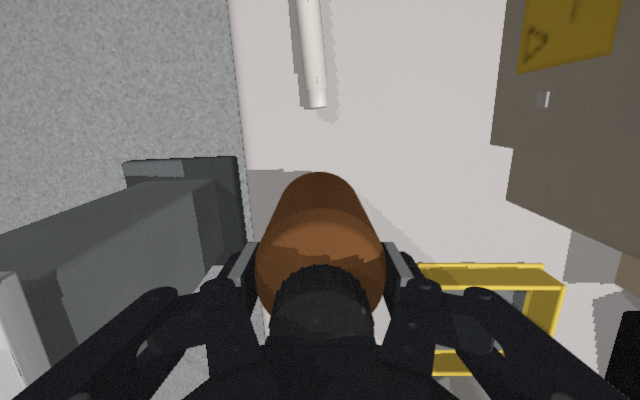

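```bash
python3 -m handwheel '[{"offset":[0,0,-0.03],"spin":0,"grip":0.4},{"offset":[0,0,-0.06],"spin":0,"grip":0.4},{"offset":[-0.02,0.02,-0.07],"spin":0,"grip":0.4},{"offset":[-0.05,0.06,-0.07],"spin":0,"grip":0.4},{"offset":[-0.08,0.1,-0.07],"spin":0,"grip":0.4},{"offset":[-0.091,0.126,-0.07],"spin":0,"grip":0.4},{"offset":[-0.091,0.126,-0.07],"spin":0,"grip":0.4},{"offset":[-0.091,0.126,-0.05],"spin":0,"grip":0.4},{"offset":[-0.091,0.126,-0.03],"spin":0,"grip":0.4},{"offset":[-0.091,0.126,-0.018],"spin":0,"grip":0.4},{"offset":[-0.091,0.126,-0.018],"spin":0,"grip":0.4}]'
python3 - <<'E'
from h import *
p=cams.camera('wrist');cv2.imwrite('pics/w7.png',p['color'][:,:,::-1])
p=cams.camera('side');cv2.imwrite('pics/s7.png',cv2.resize(p['color'][140:320,220:440,::-1],None,fx=3.3,fy=3.3))
go((.5548,.1167,.091),-2.4)
E
```

```text
time_s: 12.28
eef_pos: [0.5536, 0.1173, 0.2599]
eef_rot: [-0.001, 0.721, 0.692, -0.001]
wrist_force: [0.1, -0.6, -2.0]
opening: 0.695
off [-0.0005  0.0003  0.0156] spin 0.04368790526298483 cur yaw y -2.4 q6 0.04 t 12.375
```

View pics/w7.png

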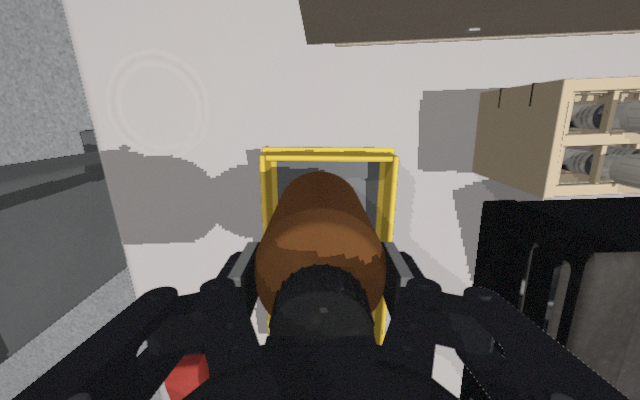

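View pics/s7.png

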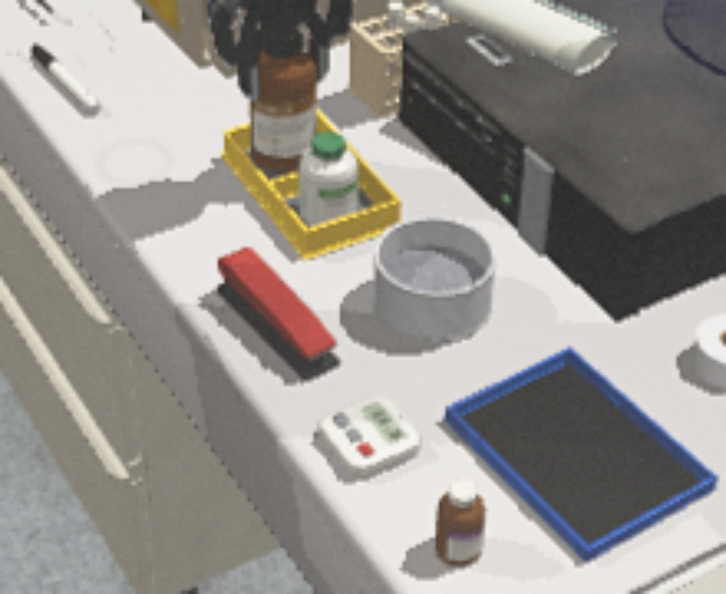

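```bash
python3 -m handwheel '[{"offset":[0,0.0,0.006],"spin":0,"grip":0.4},{"offset":[0,0.0,0.01],"spin":0,"grip":0.4},{"offset":[0,0.0,0.012],"spin":0,"grip":0.4},{"offset":[0,0,0.012],"spin":0,"grip":0.4}]'
```

```text
time_s: 12.88
eef_pos: [0.5544, 0.1169, 0.2486]
eef_rot: [-0.0, 0.722, 0.692, -0.0]
wrist_force: [-0.6, -1.1, -1.9]
opening: 0.694
```

```bash
python3 -m handwheel '[{"offset":[0,0.0,0.001],"spin":0,"grip":0.4},{"offset":[0,0.0,0.001],"spin":0,"grip":0.4},{"offset":[0,0.0,0.001],"spin":0,"grip":0.75},{"offset":[0,0.0,0.001],"spin":0,"grip":0.95},{"offset":[0,0,0.001],"spin":0,"grip":0.95},{"offset":[0,0,-0.03],"spin":0,"grip":0.95},{"offset":[0,0,-0.07],"spin":0,"grip":1},{"offset":[0,0,-0.11],"spin":0,"grip":1},{"offset":[0,0,-0.12],"spin":0,"grip":1},{"offset":[0,0,-0.12],"spin":0,"grip":1}]'
python3 - <<'E'
from h import *
p=cams.camera('wrist');cv2.imwrite('pics/w8.png',p['color'][:,:,::-1])
p=cams.camera('side');cv2.imwrite('pics/s8.png',cv2.resize(p['color'][140:320,220:440,::-1],None,fx=3.3,fy=3.3))
go((.438,-.072,.18),4.4)
E
```

```text
time_s: 14.12
eef_pos: [0.5544, 0.1169, 0.3688]
eef_rot: [0.0, 0.722, 0.692, 0.0]
wrist_force: [-1.1, 1.0, -0.2]
opening: 0.998
off [-0.1936 -0.1078  0.0325] spin -6.782219608589003 cur yaw y -2.4 q6 0.04 t 14.225
```

View pics/w8.png

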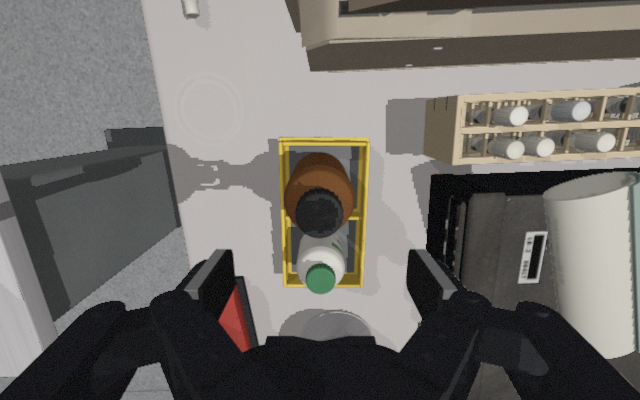

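View pics/s8.png

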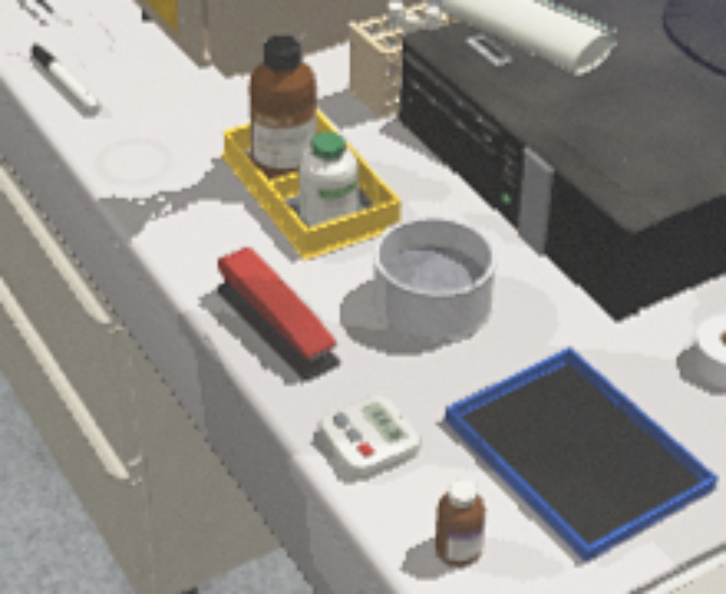

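Both bottles stand upright in their own bays. The stapler is next.

```bash
python3 -m handwheel '[{"offset":[-0.04,-0.03,0],"spin":-2,"grip":1},{"offset":[-0.08,-0.05,0],"spin":-4,"grip":1},{"offset":[-0.12,-0.07,0.01],"spin":-6,"grip":1},{"offset":[-0.16,-0.09,0.02],"spin":-6.8,"grip":1},{"offset":[-0.194,-0.108,0.032],"spin":-6.8,"grip":1},{"offset":[-0.194,-0.108,0.032],"spin":-6.8,"grip":1},{"offset":[-0.194,-0.108,0.032],"spin":-6.8,"grip":1},{"offset":[-0.194,-0.108,0.032],"spin":-6.8,"grip":1}]'
python3 - <<'E'
from h import *
T=pose();p=cams.camera('wrist');im=p['color'][:,:,::-1].copy()
for X in [(.438,-.072,.042),(.438-.068*np.sin(.077),-.072+.068,.042),(.438+.068*np.sin(.077),-.072-.068,.042),(.566,-.113,.055),(.443,-.223,.019)]:
    u=proj(p,X,T); print(X,u.round(1)); cv2.drawMarker(im,tuple(int(v) for v in u),(255,0,255),0,8)
cv2.imwrite('pics/w9.png',im)
go((.438,-.072,.026),4.4)
E
```

```text
time_s: 15.22
eef_pos: [0.4388, -0.0717, 0.3366]
eef_rot: [-0.0, 0.679, 0.734, 0.0]
wrist_force: [-0.7, -0.7, -0.2]
opening: 0.999
(0.438, -0.072, 0.042) [319.3 196.4]
(np.float64(0.43276917250703884), -0.00399999999999999, 0.042) [319.2 120.9]
(np.float64(0.44323082749296117), -0.14, 0.042) [319.4 262.1]
(0.566, -0.113, 0.055) [451.4 251.9]
(0.443, -0.223, 0.019) [313.8 317.1]
off [-0.0003 -0.0009  0.156 ] spin 0.10455451190298959 cur yaw y 4.5 q6 -0.51 t 15.275
```

View pics/w9.png

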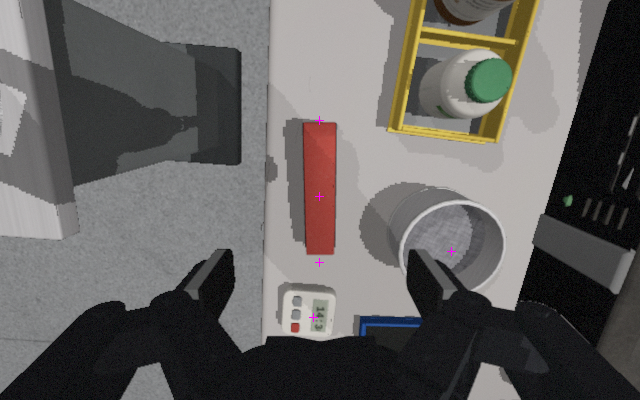

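Red top is centred at u≈320, v 122–254, so it is aligned with the tool. I'll grasp slightly farther along it (+3 mm) and high enough that the fingertips clear the blue tray's rim at placement.

```bash
python3 -m handwheel '[{"offset":[0.003,0.0,0.05],"spin":0,"grip":0.75},{"offset":[0.003,0.0,0.1],"spin":0,"grip":0.75},{"offset":[0.003,0.0,0.13],"spin":0,"grip":0.75},{"offset":[0.003,0,0.15],"spin":0,"grip":0.75},{"offset":[0.003,0,0.15],"spin":0,"grip":0.75},{"offset":[0.003,0,0.15],"spin":0,"grip":0.1},{"offset":[0.003,0,0.15],"spin":0,"grip":0.1},{"offset":[0.003,0,0.15],"spin":0,"grip":0.1},{"offset":[0.003,0,0.15],"spin":0,"grip":0.1},{"offset":[0.003,0,0.15],"spin":0,"grip":0.1}]'
python3 - <<'E'
from h import *
p=cams.camera('wrist');cv2.imwrite('pics/w10.png',p['color'][:,:,::-1])
go((.5365,-.3125,.15),3)
E
```

```text
time_s: 16.52
eef_pos: [0.439, -0.0696, 0.188]
eef_rot: [0.001, 0.679, 0.734, 0.001]
wrist_force: [0.5, 1.8, 6.0]
opening: 0.329
off [-0.2498  0.0788 -0.1162] spin 1.4239486218273925 cur yaw y 4.4 q6 -0.5 t 16.575
```

View pics/w10.png

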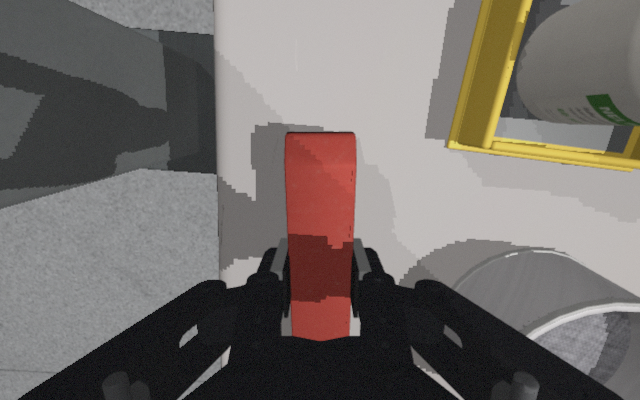

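```bash
python3 -m handwheel '[{"offset":[0,0,-0.05],"spin":0,"grip":0.1},{"offset":[0,0,-0.1],"spin":0,"grip":0.1},{"offset":[-0.04,0.01,-0.11],"spin":0,"grip":0.1},{"offset":[-0.08,0.025,-0.11],"spin":0,"grip":0.1},{"offset":[-0.12,0.04,-0.11],"spin":1.4,"grip":0.1},{"offset":[-0.16,0.05,-0.11],"spin":1.4,"grip":0.1},{"offset":[-0.2,0.06,-0.11],"spin":1.4,"grip":0.1},{"offset":[-0.23,0.07,-0.11],"spin":1.4,"grip":0.1},{"offset":[-0.25,0.079,-0.11],"spin":1.4,"grip":0.1},{"offset":[-0.25,0.079,-0.11],"spin":1.4,"grip":0.1},{"offset":[-0.25,0.079,-0.11],"spin":1.4,"grip":0.1}]'
python3 - <<'E'
from h import *
T=pose();p=cams.camera('wrist');im=p['color'][:,:,::-1].copy()
c=np.array([.5665,-.311,.014]); a=np.radians(2.96); ex=np.array([np.cos(a),np.sin(a),0]);ey=np.array([-np.sin(a),np.cos(a),0])
for sx,sy in [(1,1),(1,-1),(-1,1),(-1,-1)]:
    u=proj(p,c+ex*.063*sx+ey*.084*sy,T); print(u.round(1)); cv2.drawMarker(im,tuple(int(v) for v in u),(255,0,255),0,8)
cv2.imwrite('pics/w11.png',im)
p=cams.camera('side');cv2.imwrite('pics/s11.png',cv2.resize(p['color'][140:320,220:440,::-1],None,fx=3.3,fy=3.3))
go((.5365,-.3125,.0385),3)
E
```

```text
time_s: 17.95
eef_pos: [0.5358, -0.3118, 0.2963]
eef_rot: [-0.001, 0.688, 0.726, 0.0]
wrist_force: [0.4, -0.2, -1.2]
opening: 0.326
[435.2 102.1]
[416.5 283.5]
[281.  102.2]
[287.5 283.5]
off [-0.001   0.0006  0.1033] spin 0.06077546989710925 cur yaw y 3.1 q6 -0.77 t 18.05
```

View pics/w11.png

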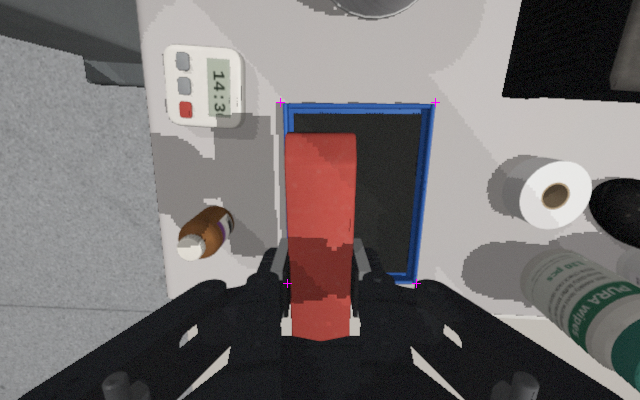

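View pics/s11.png

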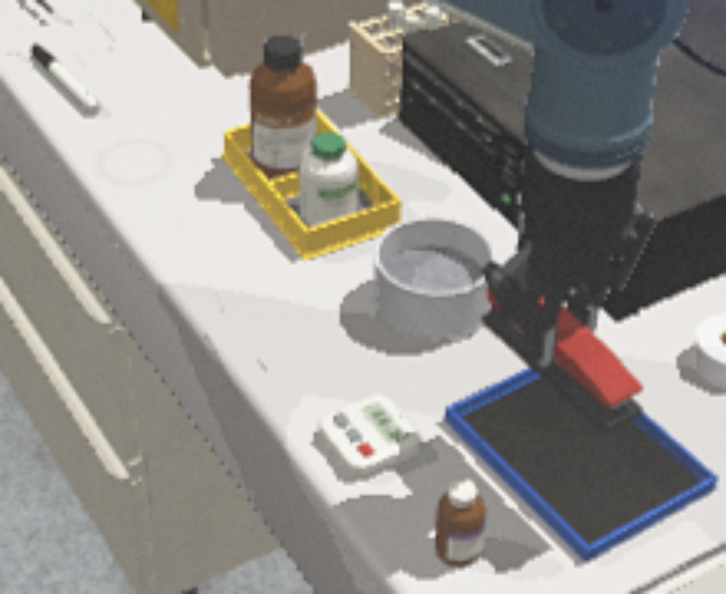

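```bash
python3 -m handwheel '[{"offset":[0,0.001,0.03],"spin":0,"grip":0.1},{"offset":[0,0.001,0.06],"spin":0,"grip":0.1},{"offset":[0,0.001,0.085],"spin":0,"grip":0.1},{"offset":[0,0.001,0.097],"spin":0,"grip":0.1},{"offset":[0,0.001,0.101],"spin":0,"grip":0.1},{"offset":[0,0.001,0.103],"spin":0,"grip":0.1},{"offset":[0,0.001,0.103],"spin":0,"grip":0.1}]'
```

```text
time_s: 18.92
eef_pos: [0.5376, -0.3128, 0.1946]
eef_rot: [0.001, 0.688, 0.726, 0.0]
wrist_force: [-0.5, -0.2, -2.0]
opening: 0.325
```

```bash
python3 -m handwheel '[{"offset":[0,0,0.001],"spin":0,"grip":0.1},{"offset":[0,0,0.002],"spin":0,"grip":0.1},{"offset":[0,0,0.002],"spin":0,"grip":0.1}]'
```

```text
time_s: 19.3
eef_pos: [0.5374, -0.3127, 0.1921]
eef_rot: [0.0, 0.688, 0.725, 0.0]
wrist_force: [-0.2, 0.3, 0.7]
opening: 0.326
```

The wrist force swung from -2.0 to +0.7 N, so the stapler is resting on the mat. I release it now.

```bash
python3 -m handwheel '[{"offset":[0,0,0],"spin":0,"grip":0.4},{"offset":[0,0,0],"spin":0,"grip":0.48},{"offset":[0,0,0],"spin":0,"grip":0.5},{"offset":[0,0,-0.03],"spin":0,"grip":0.5},{"offset":[0,0,-0.08],"spin":0,"grip":0.5},{"offset":[0,0,-0.13],"spin":0,"grip":0.5},{"offset":[0,0,-0.16],"spin":0,"grip":0.7},{"offset":[0,0,-0.16],"spin":0,"grip":0.7}]'
python3 - <<'E'
from h import *
T=pose();p=cams.camera('wrist');im=p['color'][:,:,::-1].copy()
cv2.imwrite('pics/w12.png',im)
go((.4313,.3567,.18),-3.6+7.2)
E
```

```text
time_s: 20.3
eef_pos: [0.538, -0.3131, 0.3552]
eef_rot: [0.003, 0.688, 0.726, 0.0]
wrist_force: [-0.5, 0.4, -0.2]
opening: 0.702
off [ 0.674  -0.0707  0.0167] spin -0.5765275069890805 cur yaw y 3.0 q6 -0.77 t 20.35
```

View pics/w12.png

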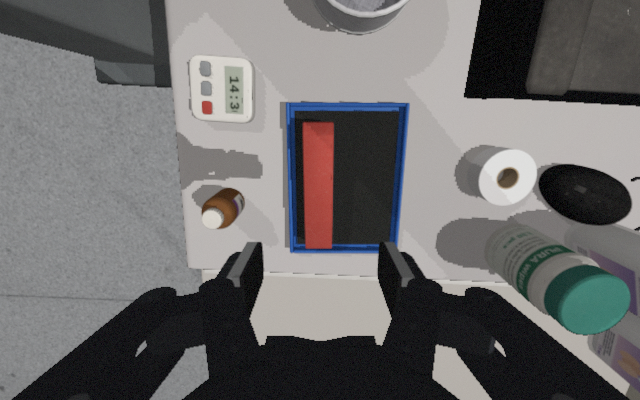

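The stapler lies flat along the left side of the blue tray. Marker next.

```bash
python3 -m handwheel '[{"offset":[0.05,-0.02,0],"spin":0,"grip":0.7},{"offset":[0.1,-0.04,0],"spin":0,"grip":0.7},{"offset":[0.15,-0.06,0],"spin":0,"grip":0.7},{"offset":[0.21,-0.07,0],"spin":0,"grip":0.7},{"offset":[0.27,-0.07,0],"spin":0,"grip":0.7},{"offset":[0.33,-0.07,0],"spin":0,"grip":0.7},{"offset":[0.39,-0.07,0],"spin":0,"grip":0.7},{"offset":[0.45,-0.07,0],"spin":0,"grip":0.7},{"offset":[0.51,-0.07,0],"spin":0,"grip":0.7},{"offset":[0.57,-0.07,0],"spin":0,"grip":0.7},{"offset":[0.62,-0.07,0],"spin":-0.6,"grip":0.7},{"offset":[0.65,-0.07,0.01],"spin":-0.6,"grip":0.7},{"offset":[0.674,-0.071,0.017],"spin":-0.6,"grip":0.7},{"offset":[0.674,-0.071,0.017],"spin":-0.6,"grip":0.7},{"offset":[0.674,-0.071,0.017],"spin":-0.6,"grip":0.7},{"offset":[0.674,-0.071,0.017],"spin":-0.6,"grip":0.7}]'
python3 - <<'E'
from h import *
T=pose();p=cams.camera('wrist');im=p['color'][:,:,::-1].copy()
m=np.array([.4313,.3567,.016]);d=np.array([-.0085,.1356,0])/2
for X in [m,m+d,m-d]:
    u=proj(p,X,T); print(u.round(1)); cv2.drawMarker(im,tuple(int(v) for v in u),(255,0,255),0,8)
cv2.imwrite('pics/w13.png',im)
go((.4313,.3567,.01),3.6)
E
```

```text
time_s: 22.35
eef_pos: [0.4311, 0.3559, 0.3346]
eef_rot: [0.0, 0.685, 0.729, -0.0]
wrist_force: [-0.7, -0.0, 0.0]
opening: 0.698
[320.6 189.1]
[320.4 119.6]
[320.7 250.3]
off [0.0007 0.0002 0.1701] spin -0.04655542963543269 cur yaw y 3.6 q6 0.42 t 22.4
```

View pics/w13.png

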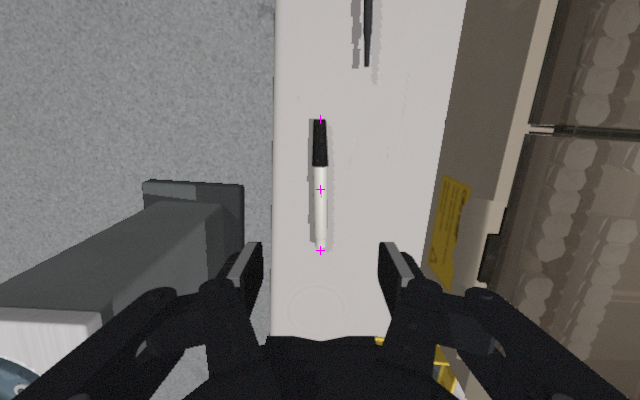

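```bash
python3 -m handwheel '[{"offset":[0.001,0,0.05],"spin":0,"grip":0.5},{"offset":[0.001,0,0.1],"spin":0,"grip":0.5},{"offset":[0.001,0,0.135],"spin":0,"grip":0.5},{"offset":[0.001,0,0.15],"spin":0,"grip":0.5},{"offset":[0.001,0,0.1585],"spin":0,"grip":0.5},{"offset":[0.001,0,0.1585],"spin":0,"grip":0.5},{"offset":[0.001,0,0.1585],"spin":0,"grip":0},{"offset":[0.001,0,0.1585],"spin":0,"grip":0},{"offset":[0.001,0,0.1585],"spin":0,"grip":0},{"offset":[0.001,0,0.1585],"spin":0,"grip":0}]'
python3 - <<'E'
from h import *
p=cams.camera('wrist');cv2.imwrite('pics/w14.png',p['color'][:,:,::-1])
a=np.radians(2.96); c=np.array([.5675,-.311]); t=c+.024*np.array([np.cos(a),np.sin(a)]); print(t)
go((t[0],t[1],.18),2.96)
E
```

```text
time_s: 23.65
eef_pos: [0.4314, 0.3582, 0.1778]
eef_rot: [0.0, 0.684, 0.729, 0.001]
wrist_force: [0.0, -0.9, 5.6]
opening: 0.151
[ 0.59146798 -0.30976067]
off [-0.6766  0.1178 -0.1573] spin 0.6706833478003205 cur yaw y 3.6 q6 0.42 t 23.7
```

View pics/w14.png

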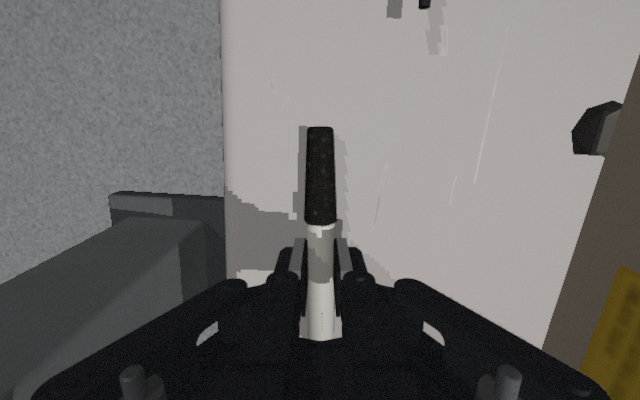

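```bash
python3 -m handwheel '[{"offset":[0,0,-0.05],"spin":0,"grip":0},{"offset":[0,0,-0.1],"spin":0,"grip":0},{"offset":[0,0,-0.15],"spin":0,"grip":0},{"offset":[-0.04,0,-0.17],"spin":0,"grip":0},{"offset":[-0.1,0,-0.17],"spin":0,"grip":0},{"offset":[-0.16,0,-0.17],"spin":0,"grip":0},{"offset":[-0.22,0,-0.17],"spin":0,"grip":0},{"offset":[-0.28,0,-0.17],"spin":0,"grip":0},{"offset":[-0.34,0.01,-0.17],"spin":0,"grip":0},{"offset":[-0.4,0.03,-0.17],"spin":0,"grip":0},{"offset":[-0.45,0.05,-0.17],"spin":0,"grip":0},{"offset":[-0.5,0.07,-0.17],"spin":0.7,"grip":0},{"offset":[-0.55,0.09,-0.17],"spin":0.7,"grip":0},{"offset":[-0.6,0.105,-0.165],"spin":0.7,"grip":0},{"offset":[-0.64,0.112,-0.16],"spin":0.7,"grip":0},{"offset":[-0.677,0.118,-0.157],"spin":0.7,"grip":0},{"offset":[-0.677,0.118,-0.157],"spin":0.7,"grip":0},{"offset":[-0.677,0.118,-0.157],"spin":0.7,"grip":0},{"offset":[-0.677,0.118,-0.157],"spin":0.7,"grip":0}]'
python3 - <<'E'
from h import *
T=pose();p=cams.camera('wrist');im=p['color'][:,:,::-1].copy()
cv2.imwrite('pics/w15.png',im)
p=cams.camera('top');cv2.imwrite('pics/t15.png',cv2.resize(p['color'][130:250,310:500,::-1],None,fx=4,fy=4))
go((.5915,-.3098,.02),2.96)
E
```

```text
time_s: 26.08
eef_pos: [0.5913, -0.3091, 0.3336]
eef_rot: [-0.0, 0.688, 0.725, 0.0]
wrist_force: [0.1, -1.1, -0.1]
opening: 0.151
off [-0.0005  0.      0.1589] spin 0.037409259041425 cur yaw y 3.0 q6 -0.71 t 26.175
```

View pics/w15.png

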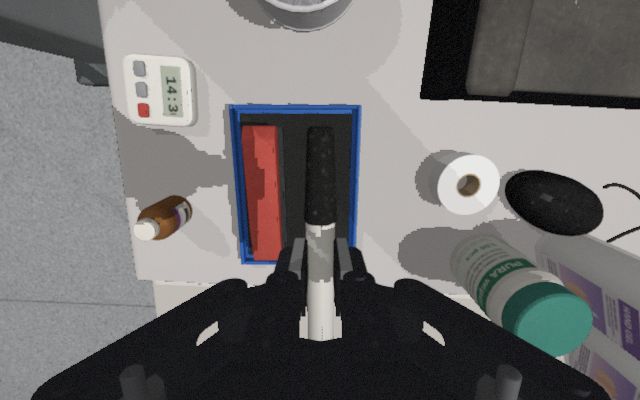

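View pics/t15.png

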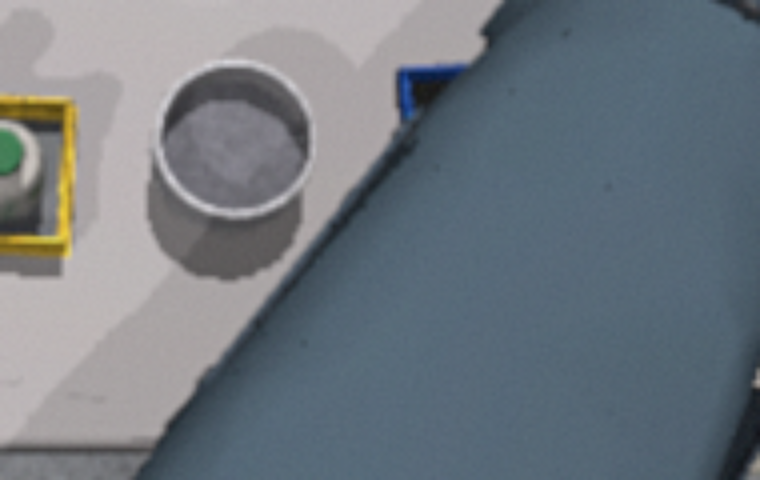

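```bash
python3 -m handwheel '[{"offset":[0,0,0.05],"spin":0,"grip":0},{"offset":[0,0,0.1],"spin":0,"grip":0},{"offset":[0,0,0.13],"spin":0,"grip":0},{"offset":[0,0,0.142],"spin":0,"grip":0},{"offset":[0,0,0.147],"spin":0,"grip":0},{"offset":[0,0,0.15],"spin":0,"grip":0},{"offset":[0,0,0.15],"spin":0,"grip":0}]'
python3 - <<'E'
from h import *
p=cams.camera('wrist');cv2.imwrite('pics/w16.png',p['color'][:,:,::-1])
E
```

```text
time_s: 27.05
eef_pos: [0.5917, -0.3107, 0.1844]
eef_rot: [0.001, 0.689, 0.725, 0.0]
wrist_force: [0.1, -0.9, 0.5]
opening: 0.152
```

View pics/w16.png

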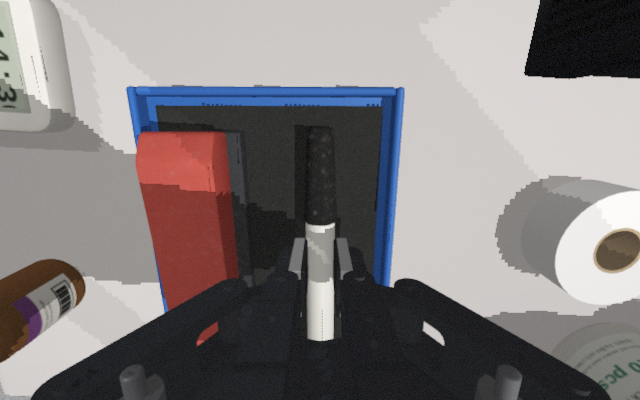

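```bash
python3 -m handwheel '[{"offset":[0,0,0.0012],"spin":0,"grip":0},{"offset":[0,0,0.0012],"spin":0,"grip":0},{"offset":[0,0,0.0012],"spin":0,"grip":0.22},{"offset":[0,0,0.0012],"spin":0,"grip":0.27},{"offset":[0,0,0.0012],"spin":0,"grip":0.27},{"offset":[0,0,-0.03],"spin":0,"grip":0.27},{"offset":[0,0,-0.08],"spin":0,"grip":0.27},{"offset":[0,0,-0.13],"spin":0,"grip":0.5},{"offset":[0,0,-0.15],"spin":0,"grip":0.7},{"offset":[0,0,-0.15],"spin":0,"grip":0.7}]'
python3 - <<'E'
from h import *
T=pose();p=cams.camera('wrist');im=p['color'][:,:,::-1].copy()
cv2.imwrite('pics/w17.png',im)
print(proj(p,(.438,-.343,.064),T), proj(p,(.438,-.343,.0),T))
go((.438,-.343,.16),-40)
go((.438,-.343,.16),0)
E
```

```text
time_s: 28.35
eef_pos: [0.5916, -0.3106, 0.3346]
eef_rot: [0.002, 0.689, 0.725, 0.0]
wrist_force: [-0.0, -0.1, -0.7]
opening: 0.7
[143.39898723 229.91444629] [177.4327907  207.92700256]
off [-0.0249 -0.1545  0.0177] spin 42.92087641738563 cur yaw y 2.9 q6 -0.71 t 28.4
off [-0.0249 -0.1545  0.0177] spin 2.920876417385628 cur yaw y 2.9 q6 -0.71 t 28.4
```

View pics/w17.png

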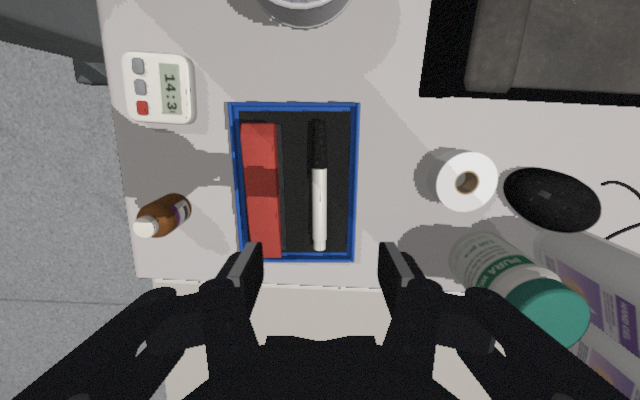

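Stapler and marker both lie flat inside the blue tray. Now the small bottle.

```bash
python3 -m handwheel '[{"offset":[-0.005,-0.04,0],"spin":0,"grip":0.8},{"offset":[-0.01,-0.08,0],"spin":0,"grip":0.8},{"offset":[-0.02,-0.12,0.01],"spin":0,"grip":0.8},{"offset":[-0.025,-0.154,0.018],"spin":0,"grip":0.8},{"offset":[-0.025,-0.154,0.018],"spin":0,"grip":0.8},{"offset":[-0.025,-0.154,0.018],"spin":0,"grip":0.8},{"offset":[-0.025,-0.154,0.018],"spin":0,"grip":0.8}]'
python3 - <<'E'
from h import *
T=pose();p=cams.camera('wrist');im=p['color'][:,:,::-1].copy()
for X in [(.438,-.343,.064),(.438,-.343,0),(.566,-.113,.055)]:
    u=proj(p,X,T); print(u.round(1)); cv2.drawMarker(im,tuple(int(v) for v in u),(255,0,255),0,8)
cv2.imwrite('pics/w18.png',im)
p=cams.camera('top');cv2.imwrite('pics/t18.png',cv2.resize(p['color'][130:250,310:500,::-1],None,fx=4,fy=4))
go((.438,-.343,.038),2.96)
E
```

```text
time_s: 29.28
eef_pos: [0.4396, -0.343, 0.3148]
eef_rot: [-0.0, 0.689, 0.725, 0.0]
wrist_force: [0.0, 0.7, -0.2]
opening: 0.799
[318.3 210.6]
[318.7 190.9]
[ 546.4 -142.7]
off [ 1.000e-04 -1.600e-03  1.224e-01] spin 0.03010647963385793 cur yaw y 3.0 q6 -0.93 t 29.375
```

View pics/w18.png

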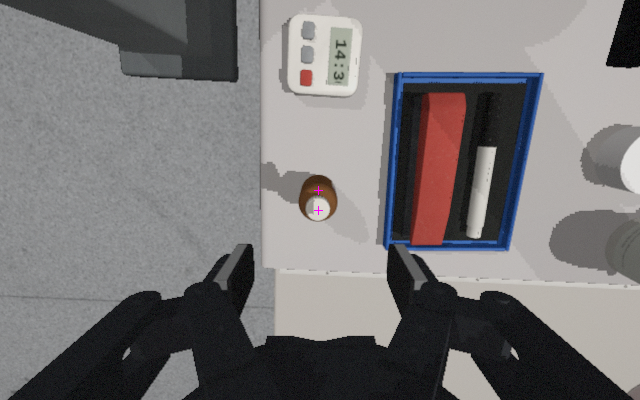

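View pics/t18.png

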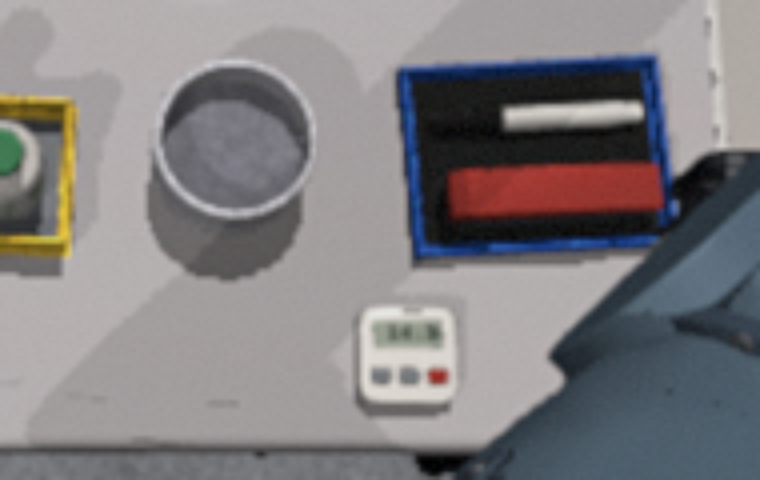

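```bash
python3 -m handwheel '[{"offset":[0.001,-0.001,0.05],"spin":0,"grip":0.65},{"offset":[0.001,-0.001,0.09],"spin":0,"grip":0.65},{"offset":[0.001,-0.001,0.11],"spin":0,"grip":0.65},{"offset":[0.001,-0.001,0.122],"spin":0,"grip":0.65},{"offset":[0.001,-0.001,0.122],"spin":0,"grip":0.65},{"offset":[0.001,-0.001,0.122],"spin":0,"grip":0.2},{"offset":[0.001,-0.001,0.122],"spin":0,"grip":0.2},{"offset":[0.001,-0.001,0.122],"spin":0,"grip":0.2},{"offset":[0.001,-0.001,0.122],"spin":0,"grip":0.2}]'
python3 - <<'E'
from h import *
p=cams.camera('wrist');cv2.imwrite('pics/w19.png',p['color'][:,:,::-1])
go((.566,-.113,.15),3)
p=cams.camera('top')
print(unproj(p,((660.5)/4-.5+310,(187.5)/4-.5+130),.047),unproj(p,((448)/4-.5+310,(195)/4-.5+130),.047))
E
```

```text
time_s: 30.5
eef_pos: [0.4383, -0.3429, 0.1946]
eef_rot: [0.001, 0.689, 0.725, -0.0]
wrist_force: [0.2, 1.0, 5.9]
opening: 0.37
off [ 0.2229  0.1395 -0.1103] spin -0.08304677522200166 cur yaw y 2.9 q6 -0.93 t 30.55
[ 0.53733096 -0.37649405  0.047     ] [ 0.5327647  -0.24494949  0.047     ]
```

View pics/w19.png

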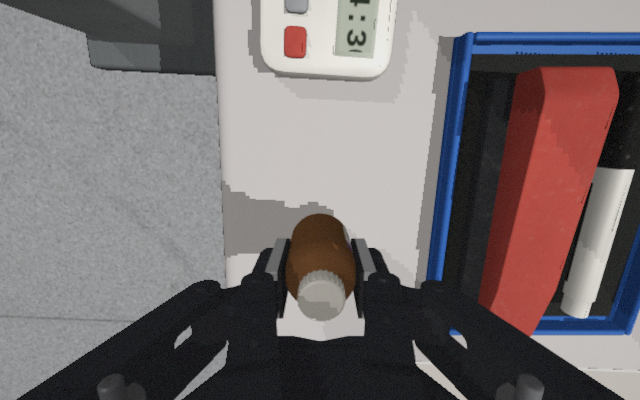

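The small bottle is held upright, with its cap at (322,296). By the top-view measurement the stapler spans y -0.376 to -0.245, inside the tray. Now I carry the bottle over the tin.

```bash
python3 -m handwheel '[{"offset":[0,0,-0.05],"spin":0,"grip":0.2},{"offset":[0,0,-0.09],"spin":0,"grip":0.2},{"offset":[0.03,0.02,-0.11],"spin":0,"grip":0.2},{"offset":[0.07,0.045,-0.11],"spin":0,"grip":0.2},{"offset":[0.11,0.07,-0.11],"spin":0,"grip":0.2},{"offset":[0.15,0.095,-0.11],"spin":0,"grip":0.2},{"offset":[0.19,0.12,-0.11],"spin":0,"grip":0.2},{"offset":[0.223,0.1395,-0.11],"spin":0,"grip":0.2},{"offset":[0.223,0.1395,-0.11],"spin":0,"grip":0.2},{"offset":[0.223,0.1395,-0.11],"spin":0,"grip":0.2},{"offset":[0.223,0.1395,-0.11],"spin":0,"grip":0.2}]'
python3 - <<'E'
from h import *
T=pose();p=cams.camera('wrist');im=p['color'][:,:,::-1].copy()
for k in range(24):
    a=k*np.pi/12; u=proj(p,(.566+.0515*np.cos(a),-.113+.0515*np.sin(a),.055),T); cv2.drawMarker(im,tuple(int(v) for v in u),(255,0,255),0,4)
cv2.imwrite('pics/w20.png',im)
p=cams.camera('side');cv2.imwrite('pics/s20.png',cv2.resize(p['color'][140:320,220:440,::-1],None,fx=3.3,fy=3.3))
go((.566,-.113,.15),3); print(ctrl.get_obs()['wrist_force'])
E
```

```text
time_s: 31.98
eef_pos: [0.5652, -0.1135, 0.3031]
eef_rot: [-0.0, 0.689, 0.724, -0.0]
wrist_force: [-0.3, 0.4, 0.2]
opening: 0.372
off [ 0.0005  0.0007 -0.0015] spin -0.17122617964699316 cur yaw y 2.8 q6 -0.45 t 32.075
[-0.44649428 -0.51712916 -1.01862254]
```

View pics/w20.png

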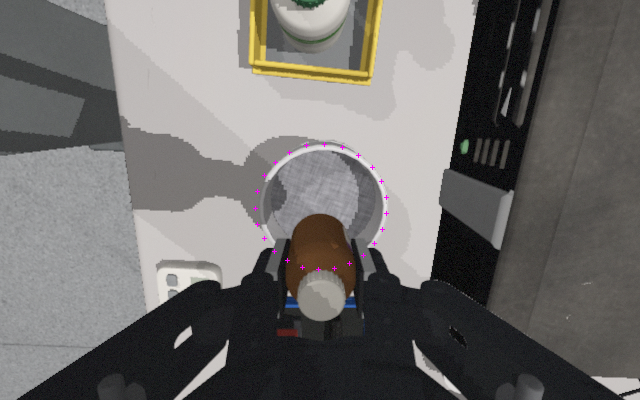

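View pics/s20.png

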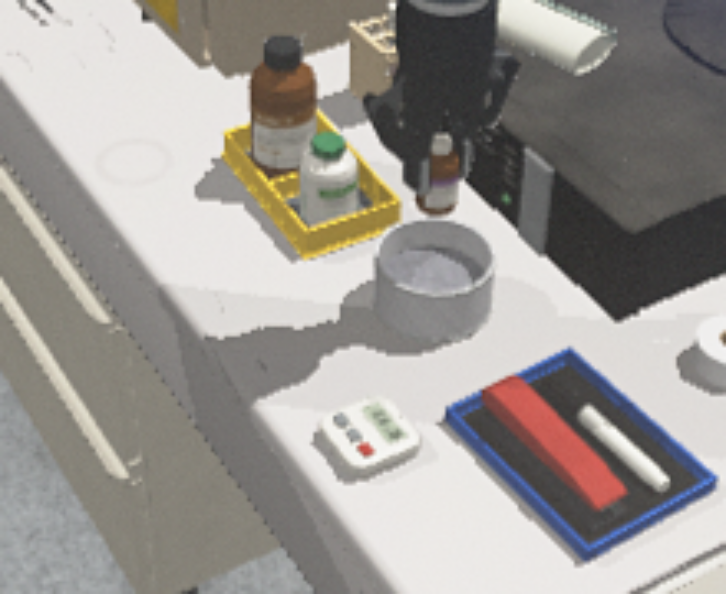

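```bash
python3 -m handwheel '[{"offset":[0,0,0.02],"spin":0,"grip":0.2},{"offset":[0,0,0.04],"spin":0,"grip":0.2},{"offset":[0,0,0.054],"spin":0,"grip":0.2},{"offset":[0,0,0.058],"spin":0,"grip":0.2},{"offset":[0,0,0.058],"spin":0,"grip":0.2},{"offset":[0,0,0.058],"spin":0,"grip":0.2}]'
python3 - <<'E'
from h import *
p=cams.camera('top')
for z in (.02,.025,.03,.035,.04,.045): 
    u=proj(p,(.613,-.113,z)); print(z,(u[1]-130+.5)*4-.5)
E
```

```text
time_s: 32.83
eef_pos: [0.566, -0.1126, 0.246]
eef_rot: [0.001, 0.689, 0.725, 0.0]
wrist_force: [-0.3, 1.0, 0.2]
opening: 0.372
0.02 83.6724259156631
0.025 81.42687466524501
0.03 79.16060399529431
0.035 76.87332581349006
0.04 74.56474666161807
0.045 72.23456759005614
```

```bash
python3 -m handwheel '[{"offset":[0,0,0.001],"spin":0,"grip":0.2},{"offset":[0,0,0.002],"spin":0,"grip":0.2},{"offset":[0,0,0.003],"spin":0,"grip":0.2},{"offset":[0,0,0.004],"spin":0,"grip":0.2},{"offset":[0,0,0.004],"spin":0,"grip":0.2}]' | grep -E 'pos|force|time'
```

```text
time_s: 33.5
eef_pos: [0.5656, -0.1124, 0.241]
wrist_force: [0.2, 0.8, -0.7]
```

```bash
python3 -m handwheel '[{"offset":[0,0,0.001],"spin":0,"grip":0.2},{"offset":[0,0,0.002],"spin":0,"grip":0.2},{"offset":[0,0,0.002],"spin":0,"grip":0.2}]' | grep -E 'pos|force|time'
```

```text
time_s: 33.88
eef_pos: [0.5656, -0.1124, 0.2391]
wrist_force: [-0.5, -0.3, -0.7]
```

```bash
python3 -m handwheel '[{"offset":[0,0,0.001],"spin":0,"grip":0.2},{"offset":[0,0,0.002],"spin":0,"grip":0.2},{"offset":[0,0,0.002],"spin":0,"grip":0.2}]' | grep -E 'pos|force|time'
```

```text
time_s: 34.25
eef_pos: [0.5656, -0.1124, 0.2371]
wrist_force: [0.4, -0.2, -0.6]
```

```bash
python3 -m handwheel '[{"offset":[0,0,0.001],"spin":0,"grip":0.2},{"offset":[0,0,0.002],"spin":0,"grip":0.2},{"offset":[0,0,0.002],"spin":0,"grip":0.2}]' | grep -E 'pos|force|time'
```

```text
time_s: 34.62
eef_pos: [0.5656, -0.1124, 0.2351]
wrist_force: [-0.5, 0.4, -0.6]
```

```bash
python3 -m handwheel '[{"offset":[0,0,0.001],"spin":0,"grip":0.2},{"offset":[0,0,0.002],"spin":0,"grip":0.2},{"offset":[0,0,0.002],"spin":0,"grip":0.2}]' | grep -E 'pos|force|time'
```

```text
time_s: 35.0
eef_pos: [0.5656, -0.1125, 0.2331]
wrist_force: [-0.1, 0.0, -0.4]
```

```bash
python3 -m handwheel '[{"offset":[0,0,0.001],"spin":0,"grip":0.2},{"offset":[0,0,0.002],"spin":0,"grip":0.2},{"offset":[0,0,0.002],"spin":0,"grip":0.2}]' | grep -E 'pos|force|time'
```

```text
time_s: 35.38
eef_pos: [0.5656, -0.1124, 0.2311]
wrist_force: [-0.4, 0.1, -0.1]
```

```bash
python3 -m handwheel '[{"offset":[0,0,0.001],"spin":0,"grip":0.2},{"offset":[0,0,0.002],"spin":0,"grip":0.2},{"offset":[0,0,0.002],"spin":0,"grip":0.2}]' | grep -E 'pos|force|time'
```

```text
time_s: 35.75
eef_pos: [0.5656, -0.1124, 0.2291]
wrist_force: [-0.0, 0.4, -0.4]
```

```bash
python3 -m handwheel '[{"offset":[0,0,0.001],"spin":0,"grip":0.2},{"offset":[0,0,0.002],"spin":0,"grip":0.2},{"offset":[0,0,0.002],"spin":0,"grip":0.2}]' | grep -E 'pos|force|time'
```

```text
time_s: 36.12
eef_pos: [0.5656, -0.1125, 0.2271]
wrist_force: [-0.1, 0.5, -0.3]
```

```bash
python3 -m handwheel '[{"offset":[0,0,0.001],"spin":0,"grip":0.2},{"offset":[0,0,0.002],"spin":0,"grip":0.2},{"offset":[0,0,0.002],"spin":0,"grip":0.2}]' | grep -E 'pos|force|time'
```

```text
time_s: 36.5
eef_pos: [0.5656, -0.1124, 0.2251]
wrist_force: [0.8, 0.3, 0.5]
```

```bash
python3 -m handwheel '[{"offset":[0,0,0.001],"spin":0,"grip":0.2},{"offset":[0,0,0.001],"spin":0,"grip":0.2}]' | grep -E 'pos|force|time'; python3 -c "
from h import *
for i in range(4): cams.camera('top'); print(ctrl.get_obs()['wrist_force'].round(2))"
```

```text
time_s: 36.75
eef_pos: [0.5656, -0.1125, 0.2241]
wrist_force: [-0.7, 0.6, -0.9]
[-0.19  0.11 -0.37]
[-0.18  0.25  0.35]
[-0.45 -0.12  0.2 ]
[-0.31 -0.24 -0.12]
```

Still hanging free (mean force is about -0.2 N), so I continue in 1 mm steps.

```bash
python3 -m handwheel '[{"offset":[0,0,0.001],"spin":0,"grip":0.2},{"offset":[0,0,0.0015],"spin":0,"grip":0.2},{"offset":[0,0,0.0015],"spin":0,"grip":0.2}]' | grep -E 'pos|force|time'; python3 -c "
from h import *
for i in range(2): cams.camera('top'); print(ctrl.get_obs()['wrist_force'].round(2))"
```

```text
time_s: 37.33
eef_pos: [0.5657, -0.1125, 0.2226]
wrist_force: [-0.5, 0.2, -0.6]
[ 0.02  0.15 -0.52]
[ 0.41  0.14 -1.45]
```

```bash
python3 -m handwheel '[{"offset":[0,0,0.001],"spin":0,"grip":0.2},{"offset":[0,0,0.0015],"spin":0,"grip":0.2},{"offset":[0,0,0.0015],"spin":0,"grip":0.2}]' | grep -E 'pos|force|time'; python3 -c "
from h import *
p=cams.camera('wrist');cv2.imwrite('pics/w21.png',p['color'][:,:,::-1])
for i in range(2): cams.camera('top'); print(ctrl.get_obs()['wrist_force'].round(2))"
```

```text
time_s: 37.8
eef_pos: [0.5657, -0.1125, 0.2211]
wrist_force: [-0.2, 0.0, -0.3]
[-0.81 -0.37 -0.25]
[ 0.45 -0.28 -0.16]
```

View pics/w21.png

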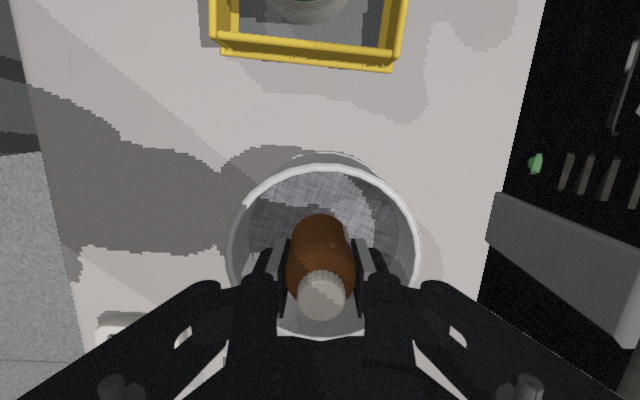

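The bottle is well centred in the tin (rim columns 228–420, bottle at about 321). No contact yet.

```bash
python3 -m handwheel '[{"offset":[0,0,0.0005],"spin":0,"grip":0.2},{"offset":[0,0,0.001],"spin":0,"grip":0.2},{"offset":[0,0,0.001],"spin":0,"grip":0.2}]' | grep -E 'pos|force|time'; python3 -c "
from h import *
for i in range(2): cams.camera('top'); print(ctrl.get_obs()['wrist_force'].round(2))"
```

```text
time_s: 38.33
eef_pos: [0.5658, -0.1125, 0.2208]
wrist_force: [-2.0, 1.3, 6.2]
[-2.4   0.42  4.66]
[-2.58  0.7   5.38]
```

The force jumped to +5.5 N and the TCP stopped descending, so the bottle rests on the pad. I release and lift straight up.

```bash
python3 -m handwheel '[{"offset":[0,0,0],"spin":0,"grip":0.42},{"offset":[0,0,0],"spin":0,"grip":0.5},{"offset":[0,0,0],"spin":0,"grip":0.52},{"offset":[0,0,0],"spin":0,"grip":0.52},{"offset":[0,0,-0.02],"spin":0,"grip":0.52},{"offset":[0,0,-0.06],"spin":0,"grip":0.52},{"offset":[0,0,-0.11],"spin":0,"grip":0.52},{"offset":[0,0,-0.16],"spin":0,"grip":0.52},{"offset":[-0.05,-0.04,-0.18],"spin":0,"grip":0.52},{"offset":[-0.1,-0.08,-0.18],"spin":0,"grip":0.52},{"offset":[-0.15,-0.12,-0.18],"spin":0,"grip":0.52},{"offset":[-0.2,-0.15,-0.18],"spin":0,"grip":0.52},{"offset":[-0.2,-0.15,-0.18],"spin":0,"grip":0.52},{"offset":[-0.2,-0.15,-0.18],"spin":0,"grip":0.52}]'
python3 - <<'E'
from h import *
p=cams.camera('top');cv2.imwrite('pics/t22.png',cv2.resize(p['color'][130:250,230:500,::-1],None,fx=2.9,fy=2.9))
p=cams.camera('side');cv2.imwrite('pics/s22.png',cv2.resize(p['color'][140:320,220:440,::-1],None,fx=3.3,fy=3.3))
E
```

```text
time_s: 40.17
eef_pos: [0.426, -0.3198, 0.4012]
eef_rot: [0.0, 0.689, 0.725, 0.0]
wrist_force: [0.0, 0.5, 0.3]
opening: 0.521
```

View pics/t22.png

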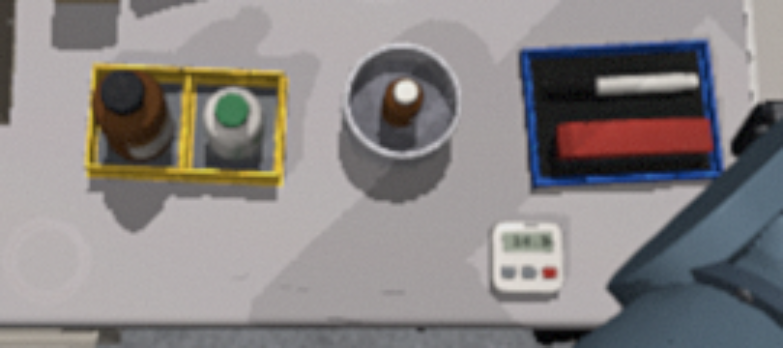

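View pics/s22.png

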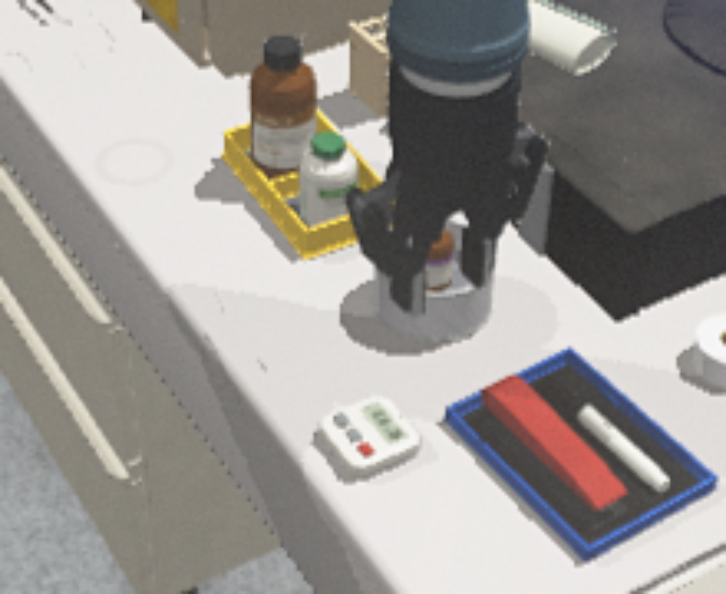

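Everything is in place. The small bottle stands upright in the tin, both bottles are in their bays, and stapler and marker are inside the blue tray. The timer is where it was, and the gripper is high and clear.

```bash
python3 -c "
from bench import ctrl
print(ctrl.hand_in())"
```

```text
the job is handed in; nothing more can be done
None
```

I finished the job in the order asked and handed it in at about 40 s, well inside the 118 s limit.

- **Bottle tray:** the green-capped bottle and the big brown bottle stand upright, one in each bay.
- **Blue tray:** the stapler and marker lie flat side by side. I checked the stapler's ends by measurement, and they fall inside the tray walls.
- **Tin:** I lowered the small bottle in 1–2 mm steps. The wrist force rose to about +5.5 N and the arm stopped descending, which puts the pad top at about 26 mm. I then released it without a drop.
- **Timer:** I did not touch it, and it looks unmoved in the pictures.

**Last checks:** the final top view shows everything in place and upright or flat. In the last side view the raised gripper partly hid the small bottle. The hand-in gave no verdict.

**Disagreements:** the wrist camera placed a few objects 4–7 mm off the top and side cameras along y. I used values in between, and every grasp held. My attempt to read the pad depth from the top picture did not fit any possible level, so I relied on the force alone.

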